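Lock a probe head up into the collar of a bench test stand

ROBOT

A 7-joint arm with a two-finger parallel gripper is mounted at the origin on the work surface. World frame = base frame: x ahead of the robot, y to its left, z up, the work surface at z = 0. Lengths are in m, angles in rad, forces in N, time in s.
With the tool pointing down it reaches from about 0.35 to 0.9 m from the base axis. Payload 8.1 kg.
Tool frame: the origin (TCP) lies at the centre of the arm's flange, where the gripper is bolted on; the fingertips stand 178 mm ahead of it and the grasp point (between the pads) lies 159 mm ahead of it; z points along the fingers, y is the line along which they close (so a half turn about z gives the same grasp; the last joint's range is limited). The gripper opens to 92 mm and grips with 3 to 60 N. Pads are 19 mm wide; open, the fingers measure 130 mm over their backs; the gripper's body (75 mm by 190 mm) begins 47 mm behind the grasp point.
Start: joints at [-1.328, 0.434, 0.025, 1.573, -0.012, 1.134, -0.075], TCP at [0.212, 0.588, 0.405] pointing down, gripper open.
Joint ranges: [-2.62, 2.62], [-0.44, 2.09], [-1.27, 1.32], [0.08, 2.57], [-1.32, 4.46], [0.12, 2], [-2.74, 2.74]. Speed limits (rad/s): [2.22, 2.22, 3.01, 3.01, 3.14, 3.14, 3.14].

INTERFACE

Orientations are given as a rotation vector (axis times angle).
In Python, from cell import arm gives the robot as it stands. The module is installed in compiled form; this text tells all that it offers.
- The arm moves only by the shell command python3 -m inch 'ROWS' [FORCE]. ROWS is text: rows parted by semicolons, each of 5 numbers parted by spaces: the shift along the tool's x, y, z in m, then the turn about the tool's z in rad, then the finger opening in m, from 0 to 0.0918. In form: x y z roll fingers; .... A call has 1 to 5 rows; each row is the pose to reach, as a shift and turn from the pose commanded when the call began, along the tool's axes at that moment; what a row does not reach only later rows make up. A row lasts 1/10 s, in which the tool goes at most 50 mm and 8.59 degrees, less where a joint would pass 70% of its speed; a pose out of reach is approached as far as the arm can. A call with a gripper value outside its range is refused whole. The fingers move at their own pace and stop on an object; FORCE is the grip in N (left out, the last holds). Time passes only in rows, so rows that repeat a pose let the fingers close. It gives the time, the measured TCP pose, the force, the opening and the grip force at its end, in the units of the state.
- arm.observe(): the state, without advancing time (a new reading comes with each control period).
- arm.get_image(name): name is "scene" or "top" or "wrist"; returns the picture (480x640x3 uint8, red, green, blue); there is no depth.
- arm.get_calibration(name): a dict with "intrinsics" (3x3 intrinsics, pixels), "distortion" ([k1, k2, p1, p2, k3] as OpenCV has them; the pictures are not rectified), "pose" (4x4, takes a point from camera to world coordinates). Camera axes: x right, y up, looking along -z (the intrinsics and any distortion apply to the point x, -y, -z); pixel columns grow to the right and rows downward; lengths in m; the calibration is good to about 2 mm. A picture is of the moment at which its call begins: read the wrist's pose just before it. get_calibration takes no time and is no camera call; for the wrist camera it gives the pose at the moment of the call.
- arm.sign_off(): hands the job in; it is judged then, once.
Trained networks look in the newest picture that a camera, given by its name, has taken for a name from the list of things; names that differ only in an ending like _2 or _b are one class to them, and where a whole thing is asked for, a point or a joint stands for the part that bears it (a point fixed in the world has none). Each returns a list of dicts, best first, with "conf" (0 to 1); they miss things now and then, are a little off and sometimes report something else, mostly with a low value. They report only what shows in the picture. A call takes as long as a camera call. They do not tell look-alikes from the thing itself.
- arm.look_for(camera, query): "point" ([row, column] in pixels, amid what is visible of it).
- arm.silhouettes(camera, query): "region" (480x640 bool, what is visible of it) and "point" ([row, column] in pixels, amid what is visible of it).
- arm.place_of(camera, query): "point" ([row, column] in pixels: a listed point, or the origin of a listed thing).
The state is a dict: "clock": time; "joints": joint angles; "dq": joint speeds; "joint_efforts": joint torques, N m; "position": TCP position; "ee_rot": TCP orientation; "force": force on the tool from outside, world axes, zero at the start; "ft_torque": the same for the moment, N m; "width": opening from 0.0 (shut) to 1.0 (fully open); "gripper_force": force on a finger pad.
Only numpy, scipy, OpenCV 4.12 (cv2) and the standard library are available. Lean on these libraries where they do the work, as an engineer would, in place of code of your own. Each camera call takes 0.05 s, during which the arm holds its last target. There are 200 camera calls.

TASK

Hang the loose probe head in the test stand: bring it in under the open-fronted collar, raise its two lugs up through the notches of the collar's ring, turn it clockwise to the stop and let it down into the pockets so that it stays locked there by itself when you let go. Feel for the notches and never force it, and leave the other things on the bench alone.

Things in the scene. Friction and masses are not known exactly. Their poses are not given: they have to be found in the camera images.
- head: Probe head, loose, upright on the bench, 0.3 to 0.5 kg. Origin: centre of its underside, z up. Round aluminium body 58 mm wide, 45 mm high; above it a steel stem 10 mm thick, up to 124 mm; a lug bar through the stem; a grip tab on top, to 156 mm. A half turn about z makes no difference.
- head_lugs (a point): The two lugs of the head: a steel bar through the stem, 68 mm long along the head's x (34 mm each way), 6 mm wide, 7 mm high, from 65 to 72 mm above the head's underside. This point: on the axis, at the lugs' underside. Axes as the head's.
- head_tab (a point): Flat black grip tab on top of the head: 36 mm long along the head's x (in line with the lugs), 12 mm thick along y, from 124 to 156 mm above the head's underside. This point: its centre, 140 mm above the underside.
- stand: Fixed steel foot of the test stand, 12 mm thick. Origin: on the bench under the collar's axis. It reaches 40 mm to the front (-x), 125 mm back, 55 mm to either side. Two posts, 150 mm high, stand 95 mm behind the axis.
- yoke: Grey C-shaped collar on the stand, 96 mm outside, 24 mm high, open over the front 80 degrees. Origin: on its axis, level with its flat underside, 110 mm above the bench; x points from the open front back to the posts: the head's stem enters along +x. It is sprung, up and down: 1.2 N per mm, stops at 12 mm. Over 10 mm, or over 40 N, is forcing it.
- ring_top (a point): Steel lug ring clamped fast inside the collar: bore 48 mm, outside 80 mm, 12 mm thick, open at the front so that the head's 10 mm stem passes in at any setting of the ring. This point: on the axis, at the top of the highest walls, 24 mm above the underside.
- notches (a point): Two notches right through the ring, half a turn apart, each 23 degrees wide. Their line is 107 degrees anticlockwise (from above) from the collar's x, give or take an unknown 24. Press the lugs up lightly (about 5 N) and turn until they slip in, starting at the clockwise end (at the other end a lug can catch in the open front). Point: on the axis, at the ring's underside.
- land (a point): On the axis, 12 mm above the collar's underside: level of the ring top (land) over which the lugs turn. From each notch clockwise (from above): 10 degrees of land, then the pocket, then a stop wall. A 24 mm wall also stands just anticlockwise of each notch. The lugs clear the land with the head's origin 53 mm below the collar's; it can rise to 45 mm, where its body meets the underside.
- pockets (a point): On the axis, 6 mm above the collar's underside: floor level of the two open-topped pockets in the ring, each 24 degrees wide, centred 34 degrees clockwise (from above) of a notch and ended by a stop wall 24 mm high. With the lugs on the pocket floors the head's origin is 59 mm below the collar's.
- meter: Yellow hand-held meter, 75 x 150 x 41 mm, lying loose on the bench; origin: centre of its underside. Bystander.
- strip: Small black screw terminal strip, 22 x 75 x 22 mm, loose on the bench; origin: centre of its underside. Bystander.
- bin: Open grey plastic bin, 100 x 130 x 45 mm, loose on the bench; origin: centre of its underside. Bystander.
Mind the look-alikes: they are no part of the job. What is shaped like the head but orange is not meant. There is more than one size of the stand; the one meant has the size given above.

How it is judged:
On the way, in this order (a step that is already met when the one before it is completed fails the run):
1. the head is held off the bench on the collar's axis, its lugs still below the collar (height (world z) of head above 0.015 m and horizontal distance between head and yoke below 0.015 m and z of head in the frame of yoke below -0.065 m), for 0.1 s.
2. its lugs are up through the notches, above the land of the ring (z of head in the frame of yoke above -0.0545 m and horizontal distance between head and yoke below 0.012 m), for 0.1 s.
At the end, for the whole second after the job is handed in: The probe head hangs by its lugs in the two pockets of the ring: its origin 56.5 to 61.5 mm below the collar's underside, within 10 mm of the collar's axis, upright within 0.12 rad, come to rest but for a slight swing (under 0.05 m/s), at least 30 mm above the bench and let go (z of head in the frame of yoke between -0.0615 and -0.0565 m and horizontal distance between head and yoke below 0.01 m and angle between head's own z axis and vertical below 0.12 rad and linear speed of head below 0.05 m/s and height (world z) of head above 0.03 m and contact force between head and the fingers below 0.1 N); the robot touches nothing.
It fails at once if the head is knocked or forced against the collar with more than 40 N (contact force between head and yoke above 40 N).
It fails at once if the sprung collar is pushed more than 10 mm from rest (distance of yoke from where it was at the start of the episode above 0.01 m).
It fails at once if the meter is moved by more than 20 mm (distance of meter from where it was at the start of the episode above 0.02 m).
It fails at once if the terminal strip is moved by more than 20 mm (distance of strip from where it was at the start of the episode above 0.02 m).
It fails at once if the bin is moved by more than 20 mm (distance of bin from where it was at the start of the episode above 0.02 m).
It also fails if it takes over 64 s, if anything falls off the work surface, if the arm or the gripper's body presses on something with over 40 N, if the wrist force passes 120 N, or if a joint passes its speed limit or range.

## Working session

There is one attempt and no reset: what is moved stays moved. The work goes in short steps, Python scripts to look and compute and a shell command to move; the robot and the scene stay as the last step left them, time stands still between calls to the robot, and variables do not carry over. Pictures are saved under pics/ and viewed, at most 10 in all, crops included, and the job is handed in when it is done.

```bash
mkdir -p pics
cat > h.py <<'E'
import numpy as np, cv2
from cell import arm
from scipy.spatial.transform import Rotation as R
def ray(cam,px,C=None):
    C=C or arm.get_calibration(cam); K=np.array(C['intrinsics']); D=np.array(C['distortion']); T=np.array(C['pose'])
    u=cv2.undistortPoints(np.array([[[px[1],px[0]]]],float),K,D)[0,0]
    return T[:3,3], T[:3,:3]@np.array([u[0],-u[1],-1.])
def at_z(cam,px,z,C=None):
    o,d=ray(cam,px,C); return o+d*(z-o[2])/d[2]
def proj(cam,P,C=None):
    C=C or arm.get_calibration(cam); K=np.array(C['intrinsics']); D=np.array(C['distortion']); T=np.array(C['pose'])
    p=(np.atleast_2d(P)-T[:3,3])@T[:3,:3]; p=p*[1,-1,-1]
    return cv2.projectPoints(p,np.zeros(3),np.zeros(3),K,D)[0][:,0,::-1]
def tri(a,b):
    (o1,d1),(o2,d2)=a,b; A=np.c_[d1,-d2]; s=np.linalg.lstsq(A,o2-o1,rcond=None)[0]
    p,q=o1+s[0]*d1,o2+s[1]*d2; return (p+q)/2,np.linalg.norm(p-q)
def save(cam,name): 
    im=arm.get_image(cam); cv2.imwrite(f'pics/{name}.png',im[:,:,::-1]); return im
E
python3 - <<'E'
from h import *
a=save('scene','s0'); b=save('top','t0')
cv2.imwrite('pics/both.png',cv2.resize(np.vstack([a,b]),(800,1200))[:,:,::-1])
for c in ['scene','top']:
    for q,z in [('head',0),('head_tab',.14),('stand',0),('yoke',.11),('ring_top',.134),('meter',0),('strip',0),('bin',0)]:
        for r in arm.place_of(c,q):
            if r['conf']>.25: print(c,q,round(r['conf'],2),np.round(r['point']),at_z(c,r['point'],z).round(3))
s=arm.observe(); print(s)
E
```

```text
scene head 0.95 [348. 341.] [0.586 0.207 0.   ]
scene head 0.75 [372. 278.] [0.719 0.199 0.   ]
scene head 0.29 [255. 355.] [0.433 0.002 0.   ]
scene head_tab 0.98 [304. 342.] [0.593 0.21  0.14 ]
scene head_tab 0.86 [326. 279.] [0.713 0.202 0.14 ]
scene stand 0.97 [241. 257.] [ 0.613 -0.142  0.   ]
scene stand 0.85 [290. 292.] [0.606 0.03  0.   ]
scene stand 0.61 [194. 205.] [ 0.661 -0.364  0.   ]
scene stand 0.49 [202. 252.] [ 0.566 -0.28   0.   ]
scene yoke 0.94 [149. 197.] [ 0.651 -0.405  0.11 ]
scene yoke 0.75 [264. 290.] [0.619 0.054 0.11 ]
scene yoke 0.62 [206. 256.] [ 0.608 -0.137  0.11 ]
scene ring_top 0.87 [198. 251.] [ 0.618 -0.141  0.134]
scene ring_top 0.71 [259. 287.] [0.629 0.062 0.134]
scene ring_top 0.62 [136. 196.] [ 0.645 -0.424  0.134]
scene meter 0.93 [402. 460.] [0.454 0.406 0.   ]
scene strip 0.83 [256. 355.] [0.433 0.005 0.   ]
scene bin 0.81 [164. 260.] [ 0.484 -0.417 -0.   ]
top head 0.94 [186. 240.] [0.718 0.204 0.   ]
top head 0.76 [242. 236.] [0.583 0.207 0.   ]
top head_tab 0.96 [163. 233.] [0.722 0.193 0.14 ]
top head_tab 0.62 [224. 220.] [0.593 0.212 0.
[... 681 characters left out ...]
0.42   0.   ]
{'clock': 0.9, 'joints': array([-1.3275548 ,  0.43447478,  0.02499736,  1.57318537, -0.01155801,
        1.13398795, -0.07509796]), 'dq': array([ 0.00139344, -0.00068088,  0.00030316,  0.0004907 ,  0.00042324,
       -0.00083579,  0.00057921]), 'joint_efforts': array([ 6.24587017e-06, -6.67639232e+01,  9.84736830e-01, -3.14816737e+01,
       -6.04557409e-02,  3.24660167e-02,  1.59493027e-05]), 'position': array([0.21190058, 0.58799422, 0.40476317]), 'ee_rot': array([5.40630331e-01, 3.09466752e+00, 1.32811489e-04]), 'force': array([0.55764919, 0.6696063 , 0.11364488]), 'ft_torque': array([-0.05250765, -0.04449877, -0.02739751]), 'gripper_force': 0.0, 'width': 0.9980296497282427}
```

View pics/s0.png

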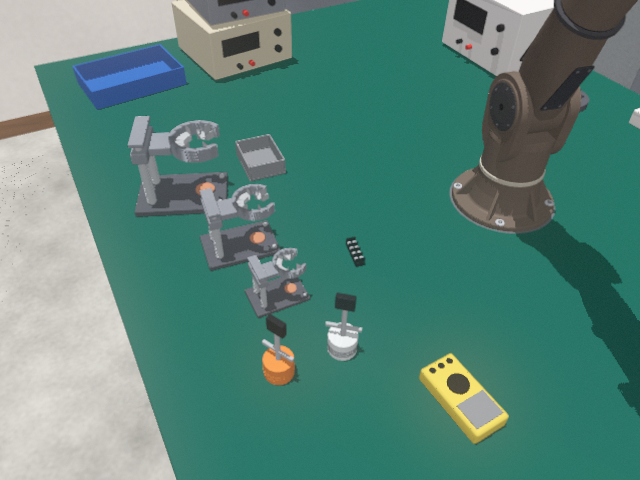

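View pics/t0.png

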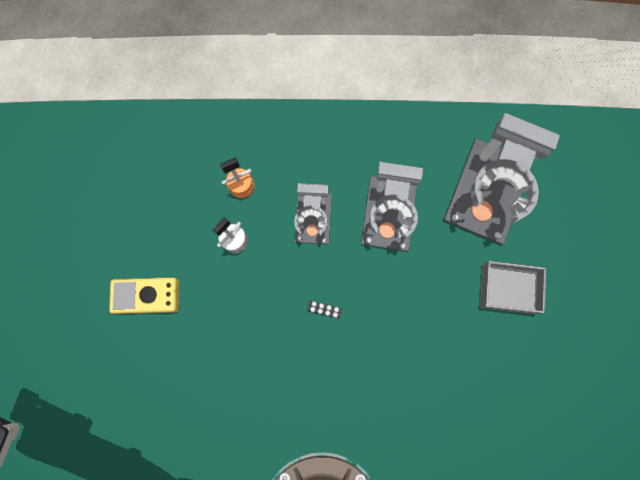

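The choices are as follows.
- **Head candidates:** the aluminium one at scene (348,341) / top (242,236), and an orange one at scene (372,278), which is excluded.
- **Stand candidates:** small at top (229,313), medium at (234,385), large at (214,478). The 165×110 mm foot and the consistent 134 mm ring height point to the medium one. I'll check both in a crop.

```bash
cat >> h.py <<'E'
def tool():
    s=arm.observe(); return np.array(s['position']),R.from_rotvec(s['ee_rot']).as_matrix(),s
def shift(target,yaw=None):
    "tool-frame shift and roll to reach TCP target, tool-y direction at world angle yaw (deg)"
    p,M,s=tool(); d=M.T@(np.array(target)-p); r=None
    y0=np.degrees(np.arctan2(M[1,1],M[0,1]))
    if yaw is not None:
        r=(-(yaw-y0)+90)%180-90   # tool z is down: roll = -world yaw
        r=np.radians(r)
    return d.round(4),r,'y-dir',round(y0,2),'j7',s['joints'][6].round(2)
E
python3 - <<'E'
from h import *
a=arm.get_image('scene');b=arm.get_image('top')
P={}
for q in ['head_tab','ring_top','yoke','stand','head_lugs']:
    A=arm.place_of('scene',q);B=arm.place_of('top',q)
    for x in A:
        for y in B:
            if min(x['conf'],y['conf'])<.4: continue
            p,e=tri(ray('scene',x['point']),ray('top',y['point']))
            if e<.012: print(q,p.round(4),e.round(4))
p,M,s=tool(); T=np.array(arm.get_calibration('wrist')['pose']); print('cam in tool',(M.T@(T[:3,3]-p)).round(3),(M.T@T[:3,:3]).round(2).tolist())
c1=cv2.resize(b[140:270,190:450],(780,390),interpolation=cv2.INTER_CUBIC); cv2.imwrite('pics/c1.png',c1[:,:,::-1])
# view pose above head
print(shift([0.585+0.0,0.207,0.42],None))
E
```

```text
head_tab [0.593  0.2123 0.1491] 0.0023
head_tab [0.7182 0.2014 0.1371] 0.0066
head_tab [0.5678 0.1922 0.2397] 0.0096
ring_top [ 0.6632 -0.3544  0.1832] 0.0035
ring_top [0.6127 0.0342 0.095 ] 0.0009
ring_top [ 0.6164 -0.1427  0.1337] 0.0069
yoke [0.61   0.0357 0.0867] 0.0058
yoke [ 0.6551 -0.3567  0.1487] 0.0021
stand [ 0.6087 -0.1312  0.0077] 0.0012
stand [ 0.663  -0.365  -0.0064] 0.011
stand [ 0.6113  0.0319 -0.0103] 0.0025
head_lugs [0.721  0.2007 0.0684] 0.002
head_lugs [0.5805 0.2071 0.0627] 0.0074
cam in tool [0.077 0.001 0.019] [[0.0, 0.96, 0.28], [1.0, 0.0, -0.0], [-0.0, 0.28, -0.96]]
(array([-0.4802, -0.2319, -0.0153]), None, 'y-dir', np.float64(70.18), 'j7', np.float64(-0.08))
```

View pics/c1.png

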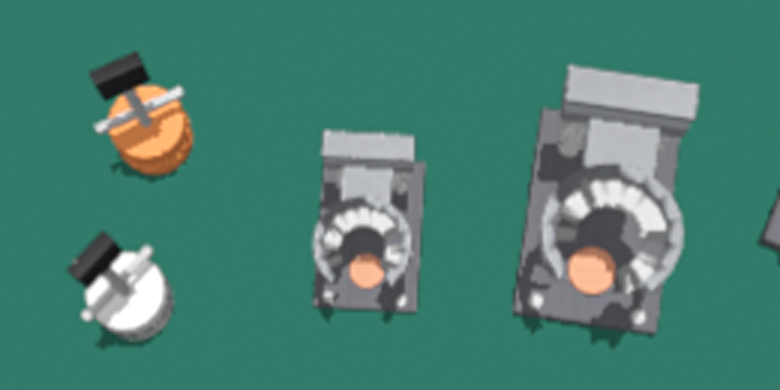

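The crop shows the aluminium head at about (125,295), the orange copy at (150,125), and the small and medium stands. Triangulated ring tops are 95, 134 and 183 mm high, so the medium stand at (0.616, -0.14) is the one. I'll move above the head now.

```bash
python3 -m inch '-0.04 -0.02 0 0.09 0.0918; -0.085 -0.042 0 0.18 0.0918; -0.13 -0.063 0 0.27 0.0918; -0.175 -0.084 0 0.36 0.0918; -0.22 -0.106 0 0.44 0.0918' | tail -3
python3 -m inch '-0.034 -0.034 0 0 0.0918; -0.06 -0.06 0 0 0.0918; -0.09 -0.09 0 0 0.0918; -0.12 -0.12 0 0 0.0918; -0.12 -0.12 0 0 0.0918' >/dev/null
python3 - <<'E'
from h import *
print(arm.observe()['position'],shift([0.585,0.207,0.42],44))
E
```

```text
force: [0.2, 0.9, 0.1]
width: 0.999
gripper_force: 0.0
[0.38305741 0.23862054 0.40495813] (array([-0.1643,  0.1216, -0.0151]), np.float64(0.010366170980100889), 'y-dir', np.float64(44.59), 'j7', np.float64(0.15))
```

```bash
python3 -m inch '-0.034 0.025 0 0 0.0918; -0.07 0.05 0 0 0.0918; -0.105 0.078 0 0 0.0918; -0.14 0.103 0 0 0.0918; -0.164 0.121 0 0.01 0.0918' >/dev/null
python3 -m inch '0 0 0 0 0.0918; 0 0 0 0 0.0918' >/dev/null
python3 - <<'E'
from h import *
C=arm.get_calibration('wrist'); save('wrist','w1'); p,M,s=tool(); print(p)
for q,z in [('head',0),('head_tab',.14),('head_lugs',.065)]:
    for r in arm.place_of('wrist',q):
        if r['conf']>.3: print(q,round(r['conf'],2),np.round(r['point']),at_z('wrist',r['point'],z,C).round(4))
for r in arm.silhouettes('wrist','head_tab')[:2]:
    ys,xs=np.nonzero(r['region']); print('sil',r['conf'],len(ys),cv2.minAreaRect(np.c_[xs,ys].astype(np.float32)))
E
```

```text
[0.58379664 0.21425674 0.40432899]
head 0.82 [289. 396.] [0.721  0.1996 0.    ]
head 0.7 [207. 322.] [0.5867 0.2089 0.    ]
head_tab 0.81 [247. 323.] [0.588 0.21  0.14 ]
head_tab 0.81 [362. 432.] [0.7227 0.2012 0.14  ]
head_lugs 0.86 [219. 324.] [0.586  0.2124 0.065 ]
head_lugs 0.82 [311. 408.] [0.7156 0.203  0.065 ]
sil 0.9 3344 ((318.6446228027344, 227.2569122314453), (56.967716217041016, 92.35758972167969), 19.440034866333008)
sil 0.72 2914 ((406.9770812988281, 324.75689697265625), (121.9312973022461, 47.79553985595703), 73.3007583618164)
```

View pics/w1.png

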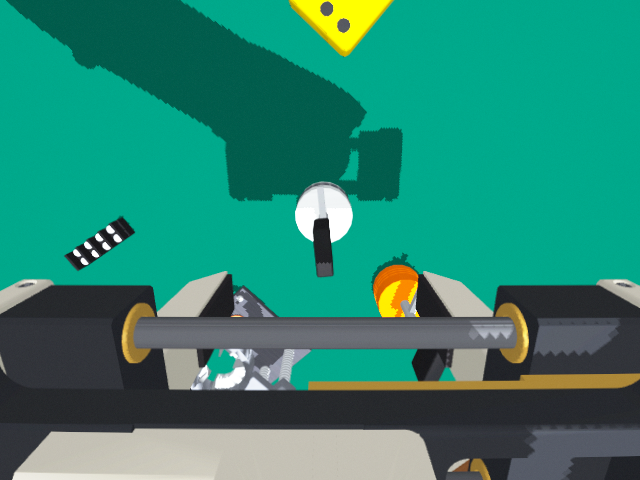

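The wrist view shows the aluminium head with its tab at (323,247), upright between the fingers and aligned to within about 2°. Orange is at (397,290) and clear of the fingers. Next I descend and grasp.

Run:
```python
from h import *
print(shift([0.587,0.2105,0.299],44))
```

```text
(array([-5.300e-03, -1.000e-04,  1.061e-01]), np.float64(0.008408532297017556), 'y-dir', np.float64(44.48), 'j7', np.float64(0.47))
```

```bash
python3 -m inch '-0.005 0 0.03 0 0.0918; -0.005 0 0.06 0 0.0918; -0.005 0 0.085 0 0.0918; -0.005 0 0.106 0 0.0918; -0.005 0 0.106 0 0.0918' | tail -4
python3 -m inch '0 0 0 0 0.03; 0 0 0 0 0.02; 0 0 0 0 0.005; 0 0 0 0 0.0; 0 0 0 0 0' 45
python3 -m inch '0 0 0 0 0; 0 0 0 0 0; 0 0 0 0 0; 0 0 0 0 0; 0 0 0 0 0'
```

```text
ee_rot: [-1.215, -2.893, 0.005]
force: [0.5, -0.4, -1.0]
width: 0.999
gripper_force: 0.0
clock: 4.45
position: [0.5879, 0.21, 0.2993]
ee_rot: [1.217, 2.896, 0.001]
force: [0.2, 0.8, -0.5]
width: 0.619
gripper_force: 0.0
clock: 4.95
position: [0.5878, 0.21, 0.2987]
ee_rot: [-1.217, -2.896, -0.0]
force: [-0.9, -0.7, 1.1]
width: 0.181
gripper_force: 0.0
```

```bash
python3 -m inch '0 0 0 0 0; 0 0 0 0 0; 0 0 0 0 0' | tail -2
python3 -m inch '0 0 -0.03 0 0; 0 0 -0.065 0 0; 0 0 -0.1 0 0; 0 0 -0.135 0 0; 0 0 -0.15 0 0' | tail -5
python3 - <<'E'
from h import *
print(shift([0.49,-0.12,0.42],None))
E
```

```text
width: 0.128
gripper_force: 45.0
position: [0.5881, 0.2098, 0.4519]
ee_rot: [1.217, 2.894, 0.004]
force: [0.8, 0.5, -4.2]
width: 0.128
gripper_force: 45.0
(array([-0.167 , -0.301 ,  0.0311]), None, 'y-dir', np.float64(44.39), 'j7', np.float64(0.47))
```

Run:
```python
from h import *
out=[]
for c in ['scene','top']:
    im=arm.get_image(c); ctr=np.array(proj(c,[0.63,-0.14,.1])[0],int)
    S=np.zeros((480,640,2),bool)
    for k,q in enumerate(['yoke','stand']):
        for r in arm.silhouettes(c,q):
            g=r['region']; m=g[ctr[0]-40:ctr[0]+40,ctr[1]-40:ctr[1]+40].sum()
            if m>.8*g.sum(): S[...,k]=g; print(c,q,r['conf'],g.sum()); break
    np.save(f'{c}_S.npy',S)
    o=im.copy(); 
    for k,col in enumerate([(255,0,0),(0,255,255)]):
        cs,_=cv2.findContours(S[...,k].astype(np.uint8),cv2.RETR_LIST,cv2.CHAIN_APPROX_NONE); cv2.drawContours(o,cs,-1,col,1)
    a=im[ctr[0]-55:ctr[0]+55,ctr[1]-55:ctr[1]+55]; b=o[ctr[0]-55:ctr[0]+55,ctr[1]-55:ctr[1]+55]
    out.append(np.hstack([cv2.resize(x,(300,300),interpolation=cv2.INTER_NEAREST) for x in (a,b)]))
cv2.imwrite('pics/sil.png',np.vstack(out)[:,:,::-1])
```

```text
scene yoke 0.77 1495
top yoke 0.66 1745
top stand 0.88 4149
```

View pics/sil.png

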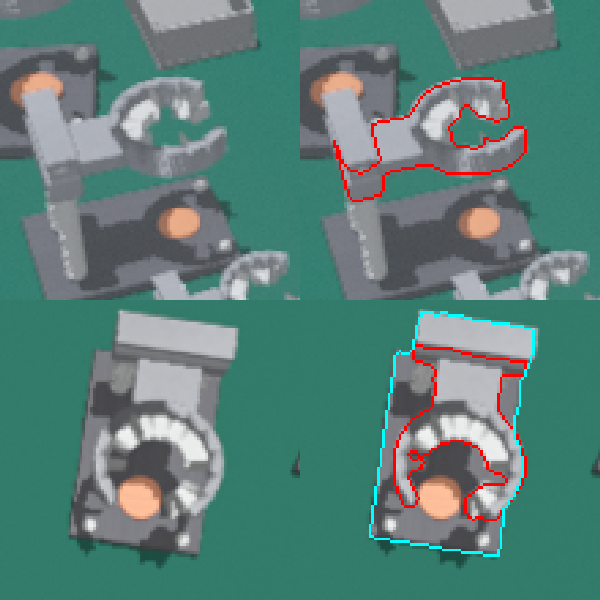

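```bash
cat > fit.py <<'E'
from h import *
from scipy.optimize import minimize
Ss={c:np.load(f'{c}_S.npy') for c in ['scene','top']}; Cs={c:arm.get_calibration(c) for c in Ss}
U=6
def up(m): return cv2.resize(m.astype(np.float32),None,fx=U,fy=U,interpolation=cv2.INTER_LINEAR)>.5
def hull(pts):
    m=np.zeros((480*U,640*U),np.uint8); q=cv2.convexHull((((pts[:,::-1]+.5)*U)).astype(np.float32)); cv2.fillConvexPoly(m,np.round(q).astype(int),1); return m>0
def W(P,p): 
    c,s=np.cos(p[2]),np.sin(p[2]); return np.c_[p[0]+c*P[:,0]-s*P[:,1],p[1]+s*P[:,0]+c*P[:,1],P[:,2]]
th=np.radians(np.linspace(-140,140,141)); arc=np.c_[.048*np.cos(th),.048*np.sin(th)]
tips=np.array([[.040*np.cos(t),.040*np.sin(t)] for t in (th[0],th[-1])]); C2=np.r_[arc,tips]
front=C2[C2[:,0]<.005]
def three(P,zs): return np.vstack([np.c_[P,np.full(len(P),z)] for z in zs])
box=np.array([[x,y] for x in(-.04,.125) for y in(-.055,.055)])
def maskhull(m):
    ys,xs=np.nonzero(m); mm=np.zeros(m.shape,np.uint8); cv2.fillConvexPoly(mm,cv2.convexHull(np.c_[xs,ys].astype(np.int32)),1); return mm>0
def region(c,p,lim,z):  # half plane: local x< lim
    P=np.array([[lim,-.3],[lim,.3],[-.3,.3],[-.3,-.3]])
    return hull(proj(c,W(three(P,[z]),p),Cs[c]))
p0=np.array([.614,-.14,np.radians(-8)])
tasks=[]
for c in Ss:
    r=region(c,p0,.005,.122); tasks.append((c,'C',maskhull(up(Ss[c][...,0])&r),r,p0))
r=region('top',p0,.05,.0); tasks.append(('top','F',up(Ss['top'][...,1])&r,r,None))
def cost(p,use=(0,1,2)):
    t=0
    for i in use:
        c,k,m,r,_=tasks[i]
        H=hull(proj(c,W(three(C2,[.11,.134]),p),Cs[c])) if k=='C' else hull(proj(c,W(three(box,[0,.012]),p),Cs[c]))
        t+=((H&r)^m).sum()/U/U
    return t
for use in [(0,1,2),(1,2),(0,1),(2,)]:
    f=minimize(lambda v:cost(p0+v*[.01,.01,.1],use),[0,0,0],method='Nelder-Mead',options=dict(initial_simplex=np.array([[0,0,0],[.5,0,0],[0,.5,0],[0,0,.6]]),maxiter=90))
    p=p0+f.x*[.01,.01,.1]; print(use,p[:2].round(4),np.degrees(p[2]).round(2),round(f.fun,1))
E
python3 fit.py
```

```text
(0, 1, 2) [ 0.6127 -0.1397] -9.11 152.8
(1, 2) [ 0.6133 -0.1396] -8.77 125.5
(0, 1) [ 0.6124 -0.1398] -7.34 56.2
(2,) [ 0.6134 -0.1395] -8.37 92.0
```

Run:
```python
from h import *
print(shift([0.504,-.123,.45],69.4-90))
```

```text
(array([-0.1796, -0.2925, -0.0025]), np.float64(1.1345311179327282), 'y-dir', np.float64(44.4), 'j7', np.float64(0.47))
```

```bash
python3 -m inch '-0.018 -0.03 0 0.1 0; -0.04 -0.065 0 0.22 0; -0.062 -0.1 0 0.34 0; -0.082 -0.135 0 0.46 0; -0.1 -0.163 0 0.56 0' |tail -5
python3 - <<'E'
from h import *
print(shift([0.504,-.123,.45],69.4-90))
E
```

```text
position: [0.54, 0.0221, 0.4474]
ee_rot: [-1.977, -2.44, 0.003]
force: [0.2, 0.2, -3.5]
width: 0.127
gripper_force: 45.0
(array([-0.1345, -0.0653, -0.0023]), np.float64(0.5681372728486491), 'y-dir', np.float64(11.95), 'j7', np.float64(0.22))
```

```bash
python3 -m inch '-0.027 -0.013 0 0.1 0; -0.06 -0.029 0 0.22 0; -0.09 -0.044 0 0.34 0; -0.12 -0.058 0 0.46 0; -0.134 -0.065 0 0.568 0' |tail -5
python3 -m inch '0 0 0.03 0 0; 0 0 0.05 0 0; 0 0 0.07 0 0; 0 0 0.07 0 0' |tail -5
python3 - <<'E'
from h import *
p,M,s=tool(); print(shift([0.504,-.123,.329],69.4-90)); g=p+M[:,2]*.159
print(p, 'tilt',M[:,2].round(4))
for c in ['scene','top']:
    im=arm.get_image(c); cv2.imwrite(f'pics/{c}_front.png',im[:,:,::-1])
    for q,z in [('head',g[2]-.14),('head_tab',g[2]),('head_lugs',g[2]-.075)]:
        for r in arm.place_of(c,q):
            w=at_z(c,r['point'],z)
            if r['conf']>.3 and abs(w[1]+.123)<.08: print(c,q,round(r['conf'],2),np.round(r['point']),w.round(4))
E
```

```text
position: [0.5048, -0.1235, 0.4478]
ee_rot: [-2.585, -1.785, 0.004]
force: [0.1, 0.0, -3.4]
width: 0.128
gripper_force: 45.0
position: [0.505, -0.1197, 0.3755]
ee_rot: [-2.574, -1.794, 0.008]
force: [-0.4, -1.0, -3.8]
width: 0.132
gripper_force: 45.0
(array([-0.0034,  0.0005,  0.0465]), np.float64(0.006343270460004322), 'y-dir', np.float64(-20.24), 'j7', np.float64(0.03))
[ 0.50501895 -0.11967104  0.37549744] tilt [-6.6e-03  3.0e-04 -1.0e+00]
scene head 0.95 [208. 305.] [ 0.4994 -0.1157  0.0765]
scene head_tab 0.89 [158. 300.] [ 0.5074 -0.1212  0.2165]
```

Run:
```python
from h import *
C=arm.get_calibration('wrist'); save('wrist','w2'); p,M,s=tool()
for q,d in [('head',.299),('head_tab',.159),('head_lugs',.234)]:
    for r in arm.place_of('wrist',q):
        if r['conf']<.3: continue
        o,v=ray('wrist',r['point'],C); o=M.T@(o-p); v=M.T@v; print(q,round(r['conf'],2),np.round(r['point']),(o+v*(d-o[2])/v[2]).round(4))
```

```text
head 0.91 [225. 325.] [ 2.80e-03 -2.00e-04  2.99e-01]
head_tab 0.55 [309. 325.] [ 0.0011 -0.0003  0.159 ]
head_lugs 0.59 [251. 324.] [ 0.0026 -0.0005  0.234 ]
```

View pics/w2.png

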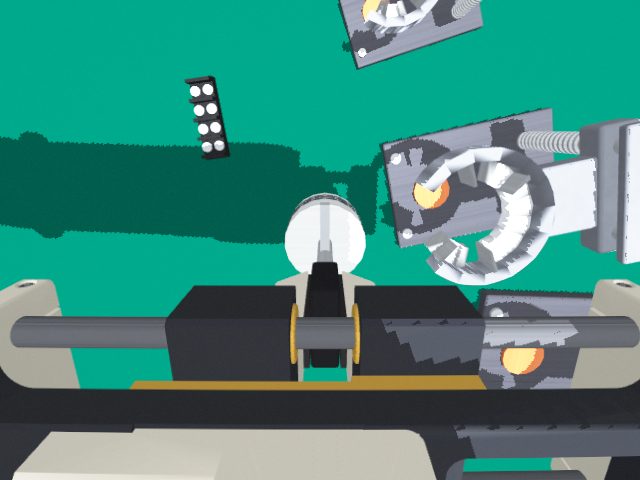

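The wrist view shows the head hanging upright in the grip, with its base at about (325,240) and 2 mm along tool +x. The medium collar is at (490,215) with its opening facing the head. I'll lower, then go in.

```bash
python3 - <<'E'
from h import *
print(shift([0.503,-.125,.329],69.4-90))
E
python3 -m inch '-0.003 0 0.02 0 0; -0.006 0 0.035 0.006 0; -0.006 0 0.0465 0.006 0; -0.006 0 0.0465 0.006 0' |tail -5
python3 - <<'E'
from h import *
print(shift([0.6123,-.1416,.329],69.4-90))
E
```

```text
(array([-0.0056, -0.0016,  0.05  ]), np.float64(0.006514451631317768), 'y-dir', np.float64(-20.23), 'j7', np.float64(0.03))
position: [0.5038, -0.1256, 0.331]
ee_rot: [-2.581, -1.788, 0.003]
force: [-0.3, -0.1, -2.9]
width: 0.127
gripper_force: 45.0
(array([0.0232, 0.1072, 0.0017]), np.float64(0.0004896568474861303), 'y-dir', np.float64(-20.57), 'j7', np.float64(0.08))
```

```bash
python3 -m inch '0.0045 0.0215 0.001 0 0; 0.009 0.043 0.001 0 0; 0.014 0.0645 0.001 0 0; 0.0185 0.086 0.001 0 0; 0.0232 0.1072 0.001 0 0' |tail -5
python3 -m inch '0 0 0 0 0; 0 0 0 0 0; 0 0 0 0 0' |tail -6
python3 - <<'E'
from h import *
print(shift([0.6123,-.1416,.329],69.4-90))
E
```

```text
position: [0.614, -0.1417, 0.3319]
ee_rot: [2.582, 1.79, 0.001]
force: [-0.1, -0.1, -3.5]
width: 0.129
gripper_force: 45.0
clock: 9.25
position: [0.6122, -0.1418, 0.3314]
ee_rot: [-2.582, -1.789, 0.0]
force: [-0.1, 0.2, -3.6]
width: 0.132
gripper_force: 45.0
(array([ 0.0002, -0.    ,  0.0024]), np.float64(0.0003365112783589603), 'y-dir', np.float64(-20.58), 'j7', np.float64(0.11))
```

```bash
for i in 1; do python3 -m inch '0 0 -0.002 0 0; 0 0 -0.004 0 0; 0 0 -0.004 0 0' |grep -E 'pos|force:'; done
python3 -m inch '0 0 -0.002 0 0; 0 0 -0.003 0 0; 0 0 -0.003 0 0' |grep -E 'pos|force:'
python3 -m inch '0 0 -0.001 0 0; 0 0 -0.002 0 0; 0 0 -0.002 0 0' |grep -E 'pos|force:'
```

```text
position: [0.6127, -0.1419, 0.3359]
force: [-0.5, 0.2, -4.0]
gripper_force: 45.0
position: [0.6127, -0.1418, 0.3382]
force: [0.3, 0.9, -5.7]
gripper_force: 45.0
position: [0.6126, -0.1418, 0.34]
force: [-1.0, 0.7, -6.5]
gripper_force: 45.0
```

```bash
python3 -m inch '0 0 -0.0015 0 0; 0 0 -0.0015 0 0' |grep -E 'pos|force:'
python3 -m inch '0 0 0 -0.03 0; 0 0 0 -0.06 0; 0 0 0 -0.09 0; 0 0 0 -0.12 0; 0 0 0 -0.12 0' |grep -E 'pos|force:'
python3 -m inch '0 0 0 -0.03 0; 0 0 0 -0.06 0; 0 0 0 -0.09 0; 0 0 0 -0.12 0; 0 0 0 -0.12 0' |grep -E 'pos|force:'
python3 -c "
from h import *
s=arm.observe();print(s['ft_torque'],shift([.6123,-.1416,.34])[1:])"
```

```text
position: [0.6126, -0.1418, 0.3416]
force: [-1.6, -0.3, -8.8]
gripper_force: 45.0
position: [0.6128, -0.142, 0.342]
force: [-0.8, -1.1, -3.4]
gripper_force: 45.0
position: [0.6129, -0.142, 0.3419]
force: [2.4, 0.2, -4.5]
gripper_force: 46.0
[-0.0169491  -0.52003704 -0.93837882] (None, 'y-dir', np.float64(-6.8), 'j7', np.float64(0.31))
```

The pressing force dropped at the first turn, so the lugs are in the notches, and torque shows them against the anticlockwise wall. I'll ease back.

```bash
for k in 1; do python3 -m inch '0 0 0 0.025 0; 0 0 0 0.05 0; 0 0 0 0.05 0' |grep -E 'pos|force:'; done; python3 -c "
from h import *
s=arm.observe();print(s['ft_torque'],shift([.6123,-.1416,.34])[1:])"
python3 -m inch '0 0 0 0.025 0; 0 0 0 0.04 0; 0 0 0 0.04 0' |grep -E 'pos|force:';python3 -c "
from h import *
s=arm.observe();print(s['ft_torque'],shift([.6123,-.1416,.34])[1:])"
```

```text
position: [0.613, -0.1418, 0.3418]
force: [2.0, -0.6, -3.6]
gripper_force: 45.0
[-0.24011182 -0.5902565  -0.08209568] (None, 'y-dir', np.float64(-9.73), 'j7', np.float64(0.26))
position: [0.6125, -0.1418, 0.3415]
force: [-0.3, 0.1, -3.7]
gripper_force: 45.0
[-0.12407975 -0.02914898 -0.00232973] (None, 'y-dir', np.float64(-12.02), 'j7', np.float64(0.23))
```

```bash
python3 -m inch '0 0 -0.002 0.012 0; 0 0 -0.004 0.012 0; 0 0 -0.006 0.012 0' |grep -E 'pos|force:'
python3 -m inch '0 0 -0.002 0 0; 0 0 -0.004 0 0; 0 0 -0.006 0 0' |grep -E 'pos|force:'
```

```text
position: [0.6127, -0.1419, 0.3479]
force: [-0.4, -0.2, -4.0]
gripper_force: 45.0
position: [0.6128, -0.1419, 0.354]
force: [-0.3, -0.8, -3.8]
gripper_force: 45.0
```

```bash
python3 -m inch '0 0 -0.002 0 0; 0 0 -0.004 0 0; 0 0 -0.006 0 0; 0 0 -0.006 0 0' |grep -E 'pos|force:'
python3 -m inch '0 0 0 0.05 0; 0 0 0 0.1 0; 0 0 0 0.15 0; 0 0 0 0.2 0; 0 0 0 0.2 0' |grep -E 'pos|force:'
python3 -c "
from h import *
s=arm.observe();print(s['ft_torque'],shift([.6123,-.1416,.34])[1:])"
```

```text
position: [0.6129, -0.1419, 0.3601]
force: [0.5, 0.6, -3.4]
gripper_force: 45.0
position: [0.6128, -0.1417, 0.3596]
force: [-0.4, 0.5, -3.9]
gripper_force: 45.0
[-0.11942548  0.14231306  0.01636764] (None, 'y-dir', np.float64(-24.17), 'j7', np.float64(0.04))
```

```bash
python3 -m inch '0 0 0 0.08 0; 0 0 0 0.16 0; 0 0 0 0.24 0; 0 0 0 0.32 0; 0 0 0 0.38 0' |grep -E 'pos|force:'
for k in 1 2; do python3 -m inch '0 0 0 0.03 0; 0 0 0 0.05 0; 0 0 0 0.05 0' |grep -E 'pos|force:'
python3 -c "
from h import *
s=arm.observe();print(s['ft_torque'],shift([.6123,-.1416,.34])[1:])"; done
```

```text
position: [0.6128, -0.1418, 0.3597]
force: [-0.4, -0.2, -3.6]
gripper_force: 45.0
position: [0.6128, -0.1419, 0.3597]
force: [0.4, -0.3, -4.0]
gripper_force: 45.0
[-0.12019873  0.1523474  -0.03420487] (None, 'y-dir', np.float64(-48.72), 'j7', np.float64(-0.33))
position: [0.6126, -0.1414, 0.3595]
force: [-1.3, 2.3, -3.2]
gripper_force: 45.0
[0.56942866 0.62300721 0.02735564] (None, 'y-dir', np.float64(-51.65), 'j7', np.float64(-0.37))
```

The side force shows the stop has been reached. I'll back off about 2.5° and let it down.

```bash
python3 -m inch '0 0 0.002 -0.045 0; 0 0 0.004 -0.045 0; 0 0 0.006 -0.045 0; 0 0 0.006 -0.045 0' |grep -E 'pos|force:'
python3 -m inch '0 0 0.001 0 0; 0 0 0.002 0 0; 0 0 0.003 0 0; 0 0 0.003 0 0' |grep -E 'pos|force:'
python3 -c "
from h import *
s=arm.observe();print(s['ft_torque'],s['clock'],shift([.6123,-.1416,.34])[1:])"
```

```text
position: [0.6128, -0.142, 0.3535]
force: [-0.2, 0.6, -4.4]
gripper_force: 45.0
position: [0.6128, -0.1419, 0.3506]
force: [-0.8, 1.0, -4.0]
gripper_force: 45.0
[-5.50055320e-02  1.47306007e-01 -1.33024867e-04] 15.35 (None, 'y-dir', np.float64(-49.06), 'j7', np.float64(-0.32))
```

```bash
for k in 1 2 3; do python3 -m inch '0 0 0.001 0 0; 0 0 0.001 0 0' |grep -E 'pos|^force:'; done
```

```text
position: [0.6128, -0.1419, 0.3497]
force: [-0.3, -0.2, -3.9]
position: [0.6128, -0.1419, 0.3487]
force: [0.1, 0.3, -2.9]
position: [0.6128, -0.1419, 0.3477]
force: [-0.5, 0.2, -1.3]
```

```bash
python3 -m inch '0 0 0.001 0 0; 0 0 0.001 0 0' |grep -E 'pos|^force:'
python3 -m inch '0 0 0 0 0.03; 0 0 0 0 0.04; 0 0 0 0 0.05; 0 0 0 0 0.05; 0 0 0 0 0.05' |tail -4
python3 -m inch '0 0 0 0 0.05; 0 0 -0.02 0 0.05; 0 0 -0.05 0 0.05; 0 0 -0.09 0 0.05; 0 0 -0.13 0 0.05' |tail -4
python3 - <<'E'
from h import *
C=arm.get_calibration('wrist'); a=save('wrist','w3'); b=arm.get_image('scene')
for c,C in [('scene',None)]:
  for q,z in [('head',.048),('head_tab',.188),('yoke',.107)]:
    for r in arm.place_of(c,q):
        w=at_z(c,r['point'],z)
        if abs(w[1]+.14)<.06: print(c,q,round(r['conf'],2),w.round(4))
ctr=np.array(proj('scene',[0.62,-0.14,.12])[0],int)
cv2.imwrite('pics/end.png',np.hstack([cv2.resize(a,(400,300)),cv2.resize(b[ctr[0]-60:ctr[0]+60,ctr[1]-80:ctr[1]+80],(400,300),interpolation=cv2.INTER_CUBIC)])[:,:,::-1])
E
```

```text
position: [0.6128, -0.1419, 0.3468]
force: [-0.7, 0.6, -1.0]
ee_rot: [2.943, 1.099, 0.0]
force: [0.3, -0.3, -0.0]
width: 0.509
gripper_force: 0.0
ee_rot: [-2.943, -1.098, 0.001]
force: [0.7, -1.0, -0.1]
width: 0.54
gripper_force: 0.0
scene head 0.89 [ 0.6099 -0.1477  0.048 ]
scene head 0.58 [ 0.6234 -0.0939  0.048 ]
scene head_tab 0.96 [ 0.6177 -0.1302  0.188 ]
scene yoke 0.7 [ 0.6113 -0.1328  0.107 ]
```

View pics/end.png

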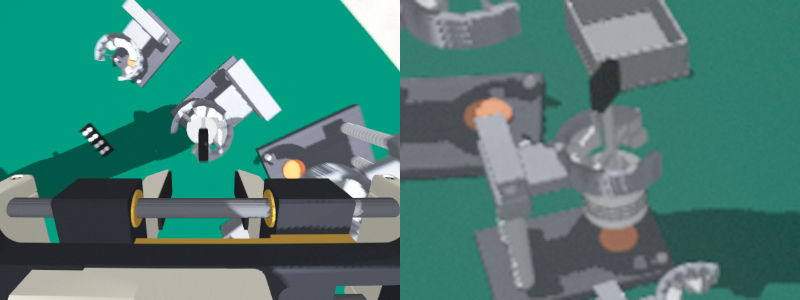

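Right crop: the head hangs in the collar, with its tab at (605,85). Left: the wrist view shows it free below the open fingers. Next I check uprightness with a triangulation.

```bash
python3 -m inch '0 0 0 0 0.05; 0 0 0 0 0.05; 0 0 0 0 0.05; 0 0 0 0 0.05; 0 0 0 0 0.05' |grep clock
python3 - <<'E'
from h import *
I={}
for c in ['scene','top','wrist']:
    C=arm.get_calibration(c); arm.get_image(c)
    for q in ['head_tab','head']:
        for r in arm.place_of(c,q):
            z=.188 if q=='head_tab' else .048
            w=at_z(c,r['point'],z,C)
            if np.hypot(w[0]-.613,w[1]+.14)<.04 and r['conf']>.3: print(c,q,round(r['conf'],2),w.round(4)); I.setdefault((c,q),ray(c,r['point'],C))
for q in ['head_tab','head']:
    k=[c for c in ['scene','top','wrist'] if (c,q) in I]
    for i in range(len(k)):
        for j in range(i): print(q,k[i],k[j],*[np.round(x,4) for x in tri(I[k[i],q],I[k[j],q])])
E
```

```text
clock: 17.9
scene head_tab 0.86 [ 0.6159 -0.1404  0.188 ]
scene head 0.7 [ 0.6135 -0.1404  0.048 ]
wrist head_tab 0.68 [ 0.6128 -0.1425  0.188 ]
wrist head 0.9 [ 0.6126 -0.1362  0.048 ]
head_tab wrist scene [ 0.6135 -0.1432  0.1856] 0.0025
head wrist scene [ 0.6142 -0.136   0.0522] 0.0019
```

```bash
python3 -c "
from cell import arm
print(arm.sign_off())"
```

```text
the job is handed in; nothing more can be done
None
```

The probe head hangs by its lugs in the pockets of the medium stand's collar, let go and upright to within measurement error. I handed the job in; the sign-off gave no verdict.

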